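# Set the length stop of a noodle-cutting board

### The arm

A 6-joint arm with a two-finger parallel gripper is mounted at the origin on the work surface. World frame = base frame: x ahead of the robot, y to its left, z up, the work surface at z = 0. Lengths are in m, angles in rad, forces in N, time in s.
With the tool pointing down it reaches from about 0.3 to 0.775 m from the base axis. Payload 14.6 kg.
Tool frame: the origin (TCP) lies on the centre line of the jaws, within the pads' length; the fingertips stand 19 mm ahead of it and the grasp point (between the pads) is the TCP; z points along the fingers, y is the direction in which the jaws open and shut (so a half turn about z gives the same grasp; the last joint's range is limited). The gripper opens to 94 mm and grips with 3 to 60 N. Pads are 16 mm wide; open, the fingers measure 119 mm over their backs; the gripper's body (75 mm by 177 mm) begins 78 mm behind the grasp point.
Start: joints at [-0.067, 0.3, 1.521, -0, 1.321, -0.067], TCP at [0.55, -0, 0.193] pointing down, gripper open.
Joint ranges: [-3.03, 3.03], [-0.79, 2.21], [0.23, 2.52], [-1.04, 4.18], [0, 3.07], [-2.55, 2.55]. Speed limits (rad/s): [2.22, 2.22, 2.57, 3.14, 3.14, 3.14].

### API

Orientations are given as [roll, pitch, yaw] about the fixed x, y, z axes, in that order (R = Rz(yaw) Ry(pitch) Rx(roll)).
In Python, from station import ctrl gives the robot as it stands. The module is installed in compiled form; this text tells all that it offers.
- The arm moves only by the shell command python3 -m creep 'ROWS' [FORCE]. ROWS is a JSON object of lists of equal length, an entry for each row: "translation": the shift along the world's x, y, z in mm, a list of three; "yaw": the turn about the world's z in rad; "gripper": the closure in counts, from 0 (fully open) to 255 (shut). A call has 1 to 5 rows; each row is the pose to reach, as a shift and turn from the pose measured when the call began; what a row does not reach only later rows make up. A row lasts 1/12 s, in which the tool goes at most 41.7 mm and 7.16 degrees, less where a joint would pass 70% of its speed; a pose out of reach is approached as far as the arm can. A call with a gripper value outside its range is refused whole. The fingers move at their own pace and stop on an object; FORCE is the grip in N (left out, the last holds). Time passes only in rows, so rows that repeat a pose let the fingers close. It gives the time, the measured TCP pose, the force and the opening at its end, in the units of the state.
- ctrl.get_obs(): the state, without advancing time (a new reading comes with each control period).
- ctrl.camera(name): name is "scene" or "side" or "wrist"; returns a dict with "pixels" (420x560x3 uint8, red, green, blue), "depth" (420x560 float32, m along the optical axis (not along the pixel's ray), 0 where there is no reading), "fx", "fy", "cx", "cy" (pixels), "R" (3x3) and "t" (3): a world point X has camera coordinates R X + t; the wrist camera has in their place "tool_from_camera" (4x4, takes a point from camera to tool coordinates, whose origin is the TCP and whose axes are the flange's). Camera axes: x right, y down, z forward; pixel columns grow to the right and rows downward; lengths in m; the calibration is good to about 2 mm. A picture is of the moment at which its call begins: read the wrist's pose just before it.
- ctrl.hand_in(): hands the job in, once; it reports no verdict.
The state is a dict: "time_s": time; "qpos": joint angles; "joint_vel": joint speeds; "tau": joint torques, N m; "ee_pos": TCP position; "eef_rot": TCP orientation; "force": force on the tool from outside, world axes, zero at the start; "moment": the same for the moment, N m; "grip_width": finger opening in m.
Only numpy, scipy, OpenCV 4.12 (cv2) and the standard library are available. Lean on these libraries where they do the work, as an engineer would, in place of code of your own. Each camera call takes 0.05 s, during which the arm holds its last target. There are 200 camera calls.

### The job

On the noodle-cutting board, push the steel stop blade along its rail towards the index clip until its spring pin climbs over the clip's hump and drops into the notch, without running it on past the notch. Then push the loose wooden cutting guide back along the board until its plain end sits flush against the stop blade, leaving the pin in its notch. Only push: do not pull the pin up or lift the guide, and leave the other things on the board and table where they are.

Things in the scene. Friction and masses are not known exactly. Their poses are not given: they have to be found in the camera images.
- board: fixed wooden cutting board 280 x 540 x 30 mm on the table, long side across the robot's front. Origin under its centre; x points away from the robot, y along the rail, z up; its top is 30 mm above the table. An aluminium rail 14 mm wide runs along y at board x = +100 mm, 4 to 16 mm above the board's top.
- stop (a joint): position of the stop along the rail, m: 0 with its centre at board y = -200 mm, growing towards +y, up to 0.28. Free drag about 2 N; climbing the clip's hump takes 4 to 7 N, then the push falls away as the pin drops into the notch; pushing on out of the notch takes about 10 to 15 N. Backwards (-y) the notch has a steep wall that the pin cannot climb.
- stop_blade (a point): centre of the stop's upright steel blade: 150 mm long (board x -70 to +80 mm), 12 mm thick (y), 44 mm tall, lower edge 3 mm above the board's top. This point is at board x = +5 mm, 25 mm above the board's top; axes as the board's. A black saddle over the rail (board x +81 to +119 mm, 34 mm along y, 42 mm tall) carries it.
- stop_face (a point): point on the +y face of the stop blade, 6 mm to +y of stop_blade and 8 mm above the board's top, at the middle of the blade's length; axes as the board's.
- pin (a joint): height of the stop's spring pin, m: 0 with its rolling ball tip (8 mm across) on the bare rail or fully down in the notch, about 0.005 on top of the hump.
- pin_knob (a point): top of the pin's small black knob (14 mm across), standing out of the saddle's top, at the same board y as stop_blade; 71 mm above the board's top when the pin is down. Not to be pulled up.
- notch (a point): middle of the notch in the index clip, at the rail's top (16 mm above the board's top); axes as the board's. Clip: bent dark steel, 42 x 12 mm, on it. Along y: 25 degree ramp up from -19 mm, 5.4 mm hump ending in a wall at -5 mm, notch, 56 degree ramp from +4 mm, shoulder. The pin is down in the notch with stop_blade's y within about -1.5 to +2 mm of this. The stop starts 50 mm or more to its -y side.
- guide_face (a point): middle of the plain -y end of the loose wooden cutting guide, 8 mm above the board's top; axes the guide's own, about as the board's. The guide is a plate 90 (x) x 110 (y) x 10 mm, about 0.25 kg, lying on the board to the +y side of the notch; at its +y end a fence 90 mm wide, 14 mm thick, rises to 36 mm above the board's top.
- guide_fence (a point): middle of the outer (+y) face of the guide's fence, 23 mm above the board's top, 110 mm from guide_face; push here towards -y. Axes are the guide's own.
- cup: small open blue-glazed cup, 42 mm across, 45 mm tall, standing on the near (robot-side) strip of the board; origin under its centre
- scraper: dough scraper lying on the near strip of the board, wooden back 30 x 100 x 12 mm with a thin white edge; origin under the back's centre
- jar: small closed glass jar with steel lid, 46 mm across, 55 mm tall, on the board beyond the guide's fence end, towards the rail; origin under its centre
- brush: bench brush, about 160 x 35 x 40 mm, on the table right of the board; origin under its bristles, 50 mm from the middle of its length
- mug: white mug 76 mm across, 85 mm tall, on the table left of the board; origin under its centre
- tin: steel can 80 mm across, 110 mm tall, on the table at the near right of the board; origin under its centre
- guide: the same guide; origin under the middle of its plate
There are look-alikes about, which are no part of the job. What is meant by the guide is not red, and is the smaller of those in its own colour.

How it is judged:
On the way, in this order (a step that is already met when the one before it is completed fails the run):
1. the stop's pin is down in the index clip's notch, the stop at rest (y of notch in the frame of stop_blade between -0.006 and 0.006 m and value of joint pin below 0.002 m and velocity of joint stop between -0.01 and 0.01 m/s), for 0.2 s.
2. the guide's plain end is flush against the stop blade, pin still in the notch (all of step 1 and y of guide_face in the frame of stop_face between -0.003 and 0.003 m and x of guide_face in the frame of stop_face between -0.045 and 0.045 m and angle between the y axis of guide_face and the y axis of stop_face, either way round below 0.06 rad and angle between guide_face's own z axis and vertical below 0.05 rad and z of guide_face in the frame of stop_face below 0.004 m), for 0.2 s.
At the end, for the whole second after the job is handed in: The stop is at rest with its pin down in the notch (stop and notch within 6 mm along the rail, pin within 2 mm of fully down); the guide lies flat and still, its plain end within 3 mm of the blade's face and square to it within 0.06 rad, and not more than 45 mm off the blade's middle sideways (all of step 2 and linear speed of guide below 0.01 m/s); the robot touches nothing.
It fails at once if the stop is run past the notch (8 mm or more) (y of notch in the frame of stop_blade below -0.008 m).
It fails at once if the pin is pulled up (10 mm or more above the rail) (value of joint pin above 0.01 m).
It fails at once if the guide is lifted or tipped (z of guide_face in the frame of board above 0.048 m or z of guide_fence in the frame of board above 0.063 m or angle between guide_face's own z axis and vertical above 0.25 rad).
It fails at once if another thing on the board or table is disturbed (moved more than 20 mm) (distance of any of cup, scraper, jar, brush, mug, tin from where it was at the start of the episode above 0.02 m).
It also fails if it takes over 54 s, if anything falls off the work surface, if the arm or the gripper's body presses on something with over 40 N, if the wrist force passes 120 N, or if a joint passes its speed limit or range.

## Working session

There is one attempt and no reset: what is moved stays moved. The work goes in short steps, Python scripts to look and compute and a shell command to move; the robot and the scene stay as the last step left them, time stands still between calls to the robot, and variables do not carry over. Pictures are saved under pics/ and viewed, about 8 in all and at most 12, crops included, and the job is handed in when it is done.

```bash
mkdir -p pics
cat > h.py <<'E'
import numpy as np, cv2
from station import ctrl
def shot(n,f):
    o=ctrl.get_obs(); c=ctrl.camera(n); np.savez('pics/'+f+'.npz',**c,ee=o['ee_pos'],rot=o['eef_rot'])
    cv2.imwrite('pics/'+f+'.png',c['pixels'][:,:,::-1]); return c
def world(f,u,v,z=None):
    c=np.load('pics/'+f+'.npz'); 
    ray=np.array([(u-c['cx'])/c['fx'],(v-c['cy'])/c['fy'],1.])
    if 'R' in c: R=c['R'].T; t=-R@c['t']
    else:
        from scipy.spatial.transform import Rotation as Ro
        A=Ro.from_euler('xyz',c['rot']).as_matrix(); T=c['tool_from_camera']; R=A@T[:3,:3]; t=A@T[:3,3]+c['ee']
    d=float(c['depth'][int(round(v)),int(round(u))])
    if z is not None: d=(z-t[2])/(R@ray)[2]
    return t+R@ray*d
E
python3 - <<'E'
from h import *
shot('scene','s0');shot('side','d0');shot('wrist','w0')
a=cv2.imread('pics/s0.png');b=cv2.imread('pics/d0.png')
print(ctrl.get_obs())
E
```

```text
{'time_s': 0.15, 'qpos': array([-6.65605312e-02,  3.00322186e-01,  1.52143060e+00, -2.32951540e-05,
        1.32072166e+00, -6.65948946e-02]), 'joint_vel': array([-6.11866071e-05, -2.57507191e-03, -3.86569423e-03,  5.53550681e-04,
       -4.21906422e-04,  1.84704623e-04]), 'tau': array([-2.50185103e-04, -5.31960297e+01, -3.52822959e+01,  7.07691838e-02,
        2.35654798e-02, -3.66386917e-05]), 'ee_pos': array([5.49785335e-01, 2.66813877e-05, 1.92631687e-01]), 'eef_rot': array([-3.14071131e+00, -3.61641951e-05,  1.57083645e+00]), 'force': array([-0.64355143, -0.24728489,  0.40472052]), 'moment': array([-0.01593339,  0.03874015, -0.0254738 ]), 'grip_width': 0.09417732418662138}
```

View pics/s0.png

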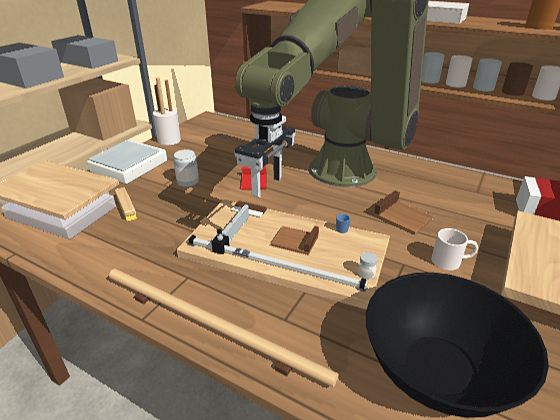

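View pics/d0.png

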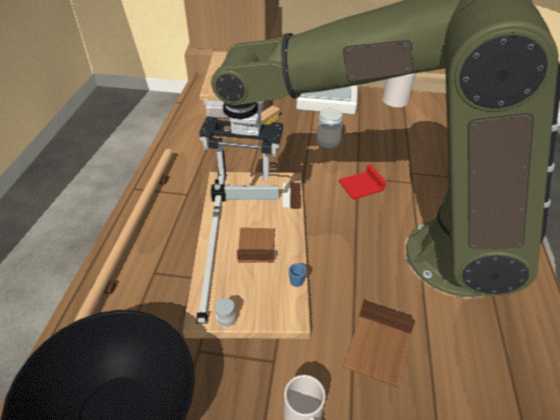

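The scene shows three candidate guides: a red one at (253,178), a larger brown one on the table at (404,213), and a smaller brown one on the board at (297,239). The one on the board fits the description: it isn't red and is the smaller of the two browns. The stop is at (228,235), the clip is near (243,252), and the jar is at (368,265). I'll enlarge crops to confirm and measure.

Run:
```python
import cv2,numpy as np
a=cv2.imread('pics/s0.png')[190:300,170:400];b=cv2.imread('pics/d0.png')[170:345,180:320]
a=cv2.resize(a,None,fx=3.4,fy=3.4,interpolation=cv2.INTER_CUBIC)
cv2.imwrite('pics/ca.png',a)
cv2.imwrite('pics/cb.png',cv2.resize(b,None,fx=3.4,fy=3.4,interpolation=cv2.INTER_CUBIC))
```

```text
(no output)
```

View pics/ca.png

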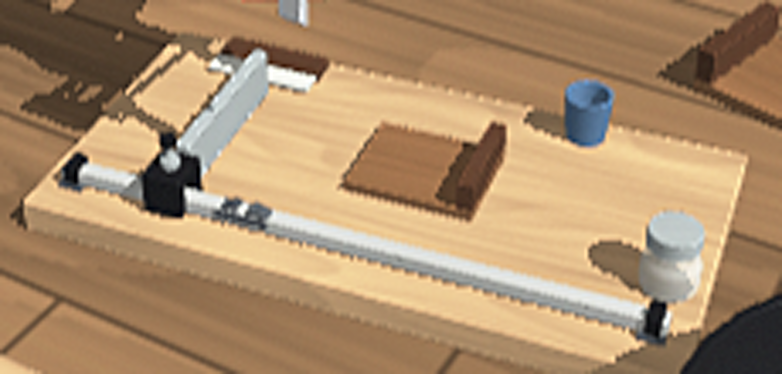

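View pics/cb.png

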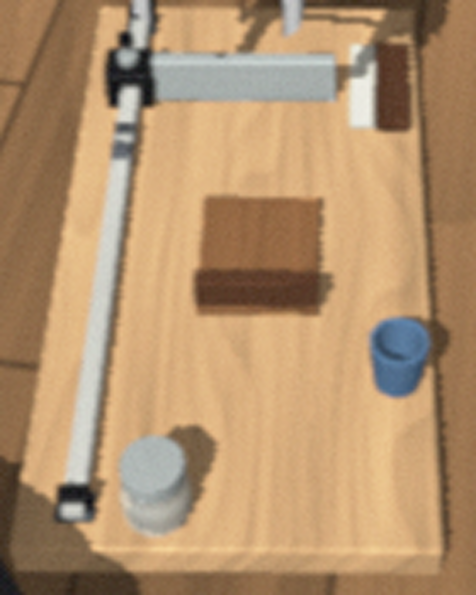

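View pics/w0.png

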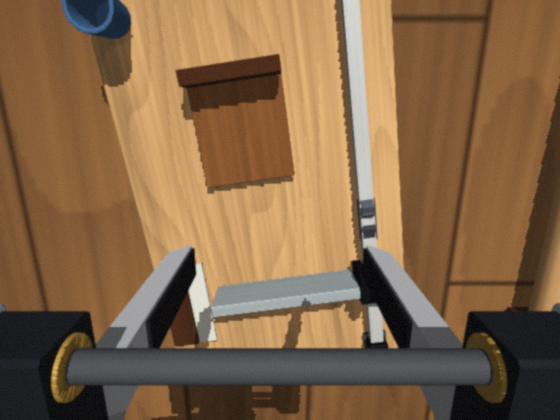

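The crops confirm the guide. In the wrist view, its plain end runs (208,187)-(293,178) and its fence is at the top, around (230,70). The clip is at (368,207)-(369,232), the blade at (213,300)-(357,280) and the cup at (97,15).

Run:
```python
from h import *
np.set_printoptions(precision=4,suppress=True)
P=lambda n,u,v,z=None,f='w0':print(n,world(f,u,v,z),world(f,u,v) if z else '')
P('g front L',208,186,.04);P('g front R',293,178,.04)
P('fence top',180,70,.066);P('fence topR',279,57,.066)
P('fence bot',190,85,.04);P('R',280,73,.04)
P('rail hi L',344,5,.046);P('rail hi R',357,5,.046);P('rail lo L',360,190,.046);P('rail lo R',373,190,.046)
for v in (200,206,214,222,230,236): P('clip%d'%v,368,v)
for u in (230,340):
  for v in range(266,318,4): P((u,v),u,v)
P('cup',97,10)
c=np.load('pics/s0.npz')
print('scene knob, jar')
s=lambda x,y:(170+x/3.4,190+y/3.4)
P('knob',*s(168,138),f='s0');P('knob',*s(172,160),f='s0');P('jar',*s(675,228),f='s0');P('cuptop',*s(589,95),f='s0')
P('boardcorner far+y',*s(700,335),.03,f='s0');P('near+y',*s(748,156),.03,f='s0');P('near -y',*s(175,42),.03,f='s0');P('far-y',*s(22,205),.03,f='s0')
P('saddle',*s(165,195),f='s0')
```

```text
g front L [0.4782 0.0062 0.04  ] [0.4786 0.0066 0.0417]
g front R [0.5645 0.0145 0.04  ] [0.5649 0.0127 0.0312]
fence top [0.4655 0.1135 0.066 ] [0.4657 0.1134 0.067 ]
fence topR [0.5504 0.1238 0.066 ] [0.5504 0.1237 0.0664]
fence bot [0.4669 0.103  0.04  ] [0.4726 0.1015 0.0637]
R [0.5513 0.1135 0.04  ] [0.5513 0.1127 0.0484]
rail hi L [0.6068 0.1681 0.046 ] [0.6067 0.1679 0.0465]
rail hi R [0.6181 0.1681 0.046 ] [0.6178 0.1677 0.0474]
rail lo L [0.6316 0.0034 0.046 ] [0.6313 0.0037 0.047 ]
rail lo R [0.6446 0.0034 0.046 ] [0.6486 0.0002 0.0317]
clip200 [ 0.6402 -0.0067  0.0467] 
clip206 [ 0.6395 -0.0119  0.0507] 
clip214 [ 0.6395 -0.0195  0.0531] 
clip222 [ 0.6418 -0.03    0.0469] 
clip230 [ 0.641  -0.0369  0.052 ] 
clip236 [ 0.6422 -0.0444  0.0492] 
(230, 266) [ 0.4958 -0.0868  0.0315] 
(230, 270) [ 0.4955 -0.092   0.0308] 
(230, 274) [ 0.4954 -0.0965  0.0317] 
(230, 278) [ 0.495  -0.1021  0.0305] 
(230, 282) [ 0.495  -0.1065  0.0316] 
(230, 286) [ 0.496  -0.1073  0.0395] 
(230, 290) [ 0.4968 -0.1089  0.0454] 
(230, 294) [ 0.4985 -0.1067  0.0577] 
(230, 298) [ 0.4994 -0.1075  0.06
[... 388 characters left out ...]
0, 290) [ 0.6109 -0.0909  0.0774] 
(340, 294) [0.5504 0.0816 0.3854] 
(340, 298) [ 0.6114 -0.1001  0.077 ] 
(340, 302) [ 0.621  -0.1328  0.0302] 
(340, 306) [ 0.6211 -0.1375  0.0311] 
(340, 310) [ 0.6213 -0.1428  0.0312] 
(340, 314) [ 0.6218 -0.1489  0.0299] 
cup [0.3875 0.1664 0.0371] 
scene knob, jar
knob [ 0.6521 -0.0865  0.0976] 
knob [ 0.6515 -0.085   0.0762] 
jar [0.5414 0.2881 0.0824] 
cuptop [0.3846 0.1581 0.0608] 
boardcorner far+y [0.5833 0.3282 0.03  ] [ 0.5489  0.3208 -0.0029]
near+y [0.3595 0.2939 0.03  ] [ 0.3167  0.2853 -0.0017]
near -y [ 0.4546 -0.2303  0.03  ] [ 0.448  -0.2356  0.0246]
far-y [ 0.7127 -0.1936  0.03  ] [ 0.6837 -0.2248 -0.0034]
saddle [ 0.6682 -0.0817  0.0539]
```

Fit: board yaw is about 0.15 rad. In coordinates r (across) and s (along the rail), the blade centre is at s≈-0.187 and the notch at s≈-0.124, so the stop has about 63 mm to travel. The heights match the figures given (blade top 0.077, clip top about 0.052, rail 0.046). I'll move behind the blade near the saddle, at r=0.585 and s=-0.235.

```bash
python3 -m creep '{"translation":[[16,-36,0],[32,-72,0],[48,-108,0],[64,-145,0],[64,-145,0]],"yaw":[0.04,0.08,0.12,0.15,0.15],"gripper":[255,255,255,255,255]}' 20; python3 -m creep '{"translation":[[0,0,-30],[0,0,-60],[0,0,-80],[0,0,-80],[0,0,-80]],"yaw":[0,0,0,0,0],"gripper":[255,255,255,255,255]}'
python3 - <<'E'
from h import *
shot('wrist','w1');shot('side','d1')
a=cv2.imread('pics/w1.png');b=cv2.imread('pics/d1.png')[100:310,150:430]
cv2.imwrite('pics/m1.png',np.vstack([a[:300],cv2.resize(b,(400,300))[:,:,:] if 0 else np.hstack([cv2.resize(b,(400,300)),np.zeros((300,160,3),np.uint8)])]))
E
```

```text
time_s: 0.57
ee_pos: [0.6146, -0.1506, 0.1913]
eef_rot: [-3.14, 0.0, 1.718]
force: [-0.5, 0.2, -1.3]
grip_width: 0.064
time_s: 0.98
ee_pos: [0.6143, -0.1504, 0.111]
eef_rot: [-3.138, -0.0, 1.718]
force: [-0.1, 0.0, 0.6]
grip_width: 0.0308
```

View pics/m1.png

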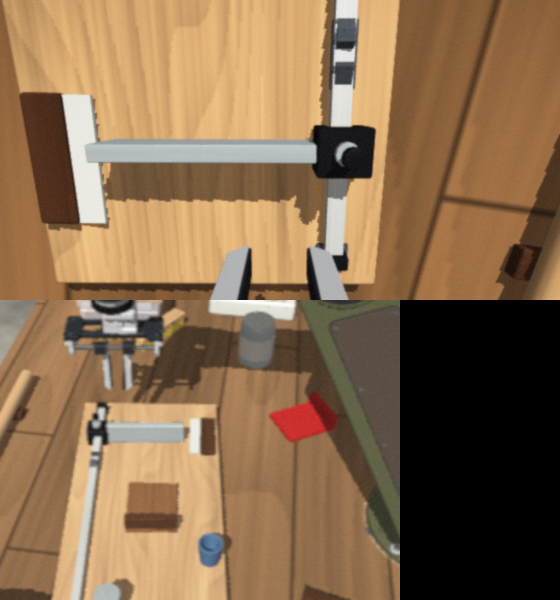

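The wrist view shows the blade at (88..315,150), the saddle at (345,150), the shoulder at (345,33) and hump at (344,72), with the notch between them at about (344,55). The closing fingers sit behind the blade with nothing in their way. I'll refine the travel from this view.

Run:
```python
from h import *
th=.15;C,S=np.cos(th),np.sin(th)
def q(u,v,z=None):
    w=world('w1',u,v,z); return round(w[0]*C+w[1]*S,4),round(-w[0]*S+w[1]*C,4),round(w[2],4)
for v in range(12,96,4): print(v,q(344,v),q(344,v,.0514))
print('blade top edges');
for u in (100,200,300): print([ (v,)+q(u,v) for v in range(136,172,4)])
print('saddle top',[q(325,v) for v in (128,140,160,172)], 'ee',q(280,250))
i=cv2.imread('pics/w1.png');cv2.imwrite('pics/c1.png',cv2.resize(i[0:190,270:400],None,fx=4,fy=4,interpolation=cv2.INTER_CUBIC)[:600])
```

```text
12 (np.float64(0.6282), np.float64(-0.0983), np.float64(0.0497)) (np.float64(0.6279), np.float64(-0.0988), np.float64(0.0514))
16 (np.float64(0.6287), np.float64(-0.1001), np.float64(0.047)) (np.float64(0.628), np.float64(-0.1011), np.float64(0.0514))
20 (np.float64(0.6286), np.float64(-0.1027), np.float64(0.0483)) (np.float64(0.6281), np.float64(-0.1034), np.float64(0.0514))
24 (np.float64(0.6287), np.float64(-0.1052), np.float64(0.0488)) (np.float64(0.6282), np.float64(-0.1058), np.float64(0.0514))
28 (np.float64(0.6283), np.float64(-0.1081), np.float64(0.0514)) (np.float64(0.6283), np.float64(-0.1081), np.float64(0.0514))
32 (np.float64(0.6285), np.float64(-0.1105), np.float64(0.0511)) (np.float64(0.6285), np.float64(-0.1105), np.float64(0.0514))
36 (np.float64(0.6285), np.float64(-0.113), np.float64(0.0519)) (np.float64(0.6286), np.float64(-0.1129), np.float64(0.0514))
40 (np.float64(0.6285), np.float64(-0.1155), np.float64(0.0526)) (np.float64(0.6287), np.float64(-0.1153), np.float64(0.0514))
44 (np.float64(0.6289), np.float64(-0.1177), np.float64(0.0512)) (np.float64(0.6288), n
[... 3023 characters left out ...]
at64(-0.1833), np.float64(0.0775)), (152, np.float64(0.599), np.float64(-0.1856), np.float64(0.0796)), (156, np.float64(0.5992), np.float64(-0.1883), np.float64(0.0782)), (160, np.float64(0.5992), np.float64(-0.1909), np.float64(0.0781)), (164, np.float64(0.6019), np.float64(-0.2007), np.float64(0.0314)), (168, np.float64(0.6019), np.float64(-0.2036), np.float64(0.033))]
saddle top [(np.float64(0.6156), np.float64(-0.1711), np.float64(0.0715)), (np.float64(0.6155), np.float64(-0.1785), np.float64(0.074)), (np.float64(0.6162), np.float64(-0.1918), np.float64(0.0726)), (np.float64(0.6164), np.float64(-0.1998), np.float64(0.0728))] ee (np.float64(0.5861), np.float64(-0.274), np.float64(0.0308))
```

```bash
python3 -m creep '{"translation":[[0,0,-24],[0,0,-46],[0,0,-46],[0,0,-46],[0,0,-46]],"yaw":[0,0,0,0,0],"gripper":[255,255,255,255,255]}' 20
```

```text
time_s: 1.5
ee_pos: [0.6163, -0.1509, 0.0694]
eef_rot: [3.139, 0.003, 1.719]
force: [0.1, -0.5, -0.0]
grip_width: 0.0004
```

View pics/c1.png

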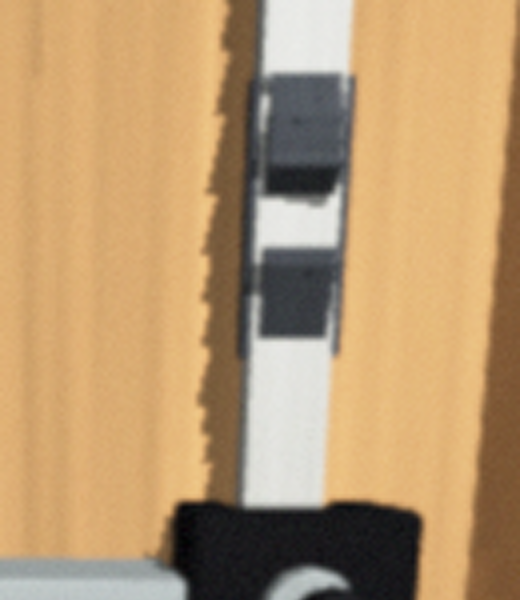

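Several clip features agree on the notch at s≈-0.124 ±0.002 and the blade centre at -0.187, so the travel is about 63 mm. The TCP is at s=-0.241. Now I'll approach to contact.

```bash
python3 -m creep '{"translation":[[-1.5,10,0],[-3,20,-2],[-4.5,30,-4],[-4.5,30,-4],[-4.5,30,-4]],"yaw":[0,0,0,0,0],"gripper":[255,255,255,255,255]}'; python3 -m creep '{"translation":[[-0.5,3,0],[-0.9,6,0],[-1.3,9,0],[-1.8,12,0],[-1.8,12,0]],"yaw":[0,0,0,0,0],"gripper":[255,255,255,255,255]}'
```

```text
time_s: 1.92
ee_pos: [0.6118, -0.1199, 0.0656]
eef_rot: [3.139, 0.003, 1.72]
force: [0.6, 0.0, -0.0]
grip_width: 0.0004
time_s: 2.33
ee_pos: [0.6099, -0.1074, 0.0656]
eef_rot: [3.139, 0.002, 1.72]
force: [-0.0, 1.0, -0.4]
grip_width: 0.0007
```

```bash
for i in 1 ; do python3 -m creep '{"translation":[[-0.5,3,0],[-0.9,6,0],[-1.3,9,0],[-1.8,12,0],[-2.2,15,0]],"yaw":[0,0,0,0,0],"gripper":[255,255,255,255,255]}'; done; python3 -m creep '{"translation":[[-0.5,3,0],[-0.9,6,0],[-1.3,9,0],[-1.5,10,0],[-1.5,10,0]],"yaw":[0,0,0,0,0],"gripper":[255,255,255,255,255]}'
python3 - <<'E'
from h import *
shot('wrist','w2')
th=.15;C,S=np.cos(th),np.sin(th)
e=ctrl.get_obs()['ee_pos'];print('tcp s',-e[0]*S+e[1]*C)
for u in (140,200):
  for v in range(170,290,8):
    w=world('w2',u,v); 
    if w[2]>.045: print(u,v,(w[0]*C+w[1]*S).round(4),(-w[0]*S+w[1]*C).round(4),w[2].round(4))
E
```

```text
time_s: 2.75
ee_pos: [0.6077, -0.0921, 0.0656]
eef_rot: [3.139, 0.002, 1.72]
force: [0.3, 0.2, -0.8]
grip_width: 0.0003
time_s: 3.17
ee_pos: [0.6062, -0.0818, 0.0656]
eef_rot: [3.139, 0.002, 1.721]
force: [-0.0, -0.2, -0.3]
grip_width: 0.0006
tcp s -0.17167196011071303
140 258 0.4994 -0.181 0.0551
140 266 0.5042 -0.1806 0.0677
140 274 0.508 -0.1807 0.0778
140 282 0.5075 -0.1858 0.0778
200 258 0.5378 -0.1804 0.0565
200 266 0.5401 -0.1808 0.0672
200 274 0.5424 -0.1808 0.0779
200 282 0.5421 -0.1859 0.0779
```

View pics/w2.png

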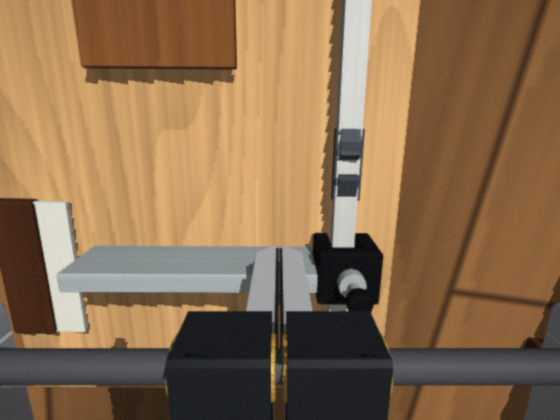

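The blade hasn't moved (still s≈-0.187), yet the TCP reads s=-0.172 with no force. In the picture the fingers at (265-300,250-310) cover the blade. I'll measure where the fingertips really are before doing anything more.

Run:
```python
from h import *
th=.15;C,S=np.cos(th),np.sin(th)
c=np.load('pics/w2.npz');print(c['tool_from_camera'].round(3).tolist(),ctrl.get_obs()['qpos'].round(3),c['ee'])
for u,v in [(262,252),(262,262),(262,280),(262,300),(292,252),(292,280),(292,300)]:
    w=world('w2',u,v);print(u,v,(w[0]*C+w[1]*S).round(4),(-w[0]*S+w[1]*C).round(4),w[2].round(4))
shot('side','d2');s=shot('scene','s2')
a=cv2.imread('pics/s2.png')[150:280,170:330];b=cv2.imread('pics/d2.png')[90:220,170:330]
cv2.imwrite('pics/m2.png',cv2.resize(np.hstack([a,b]),None,fx=2.5,fy=2.5,interpolation=cv2.INTER_CUBIC))
```

```text
[[-0.0, -0.96, -0.281, 0.082], [1.0, -0.0, 0.0, 0.0], [-0.0, -0.281, 0.96, -0.193], [0.0, 0.0, 0.0, 1.0]] [-0.194  0.559  1.463 -0.002  1.116 -0.343] [ 0.6061573  -0.08180732  0.06559328]
262 252 0.5786 -0.1627 0.0882
262 262 0.5792 -0.1624 0.1014
262 280 0.58 -0.163 0.1189
262 300 0.5807 -0.1625 0.1364
292 252 0.5945 -0.1623 0.0892
292 280 0.5933 -0.1631 0.1187
292 300 0.5926 -0.1623 0.1368
```

View pics/m2.png

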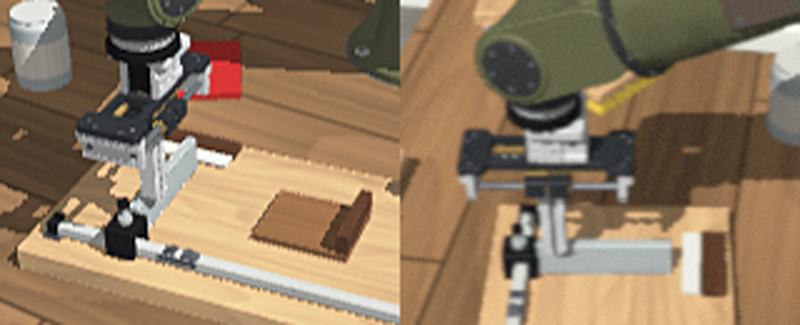

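The pictures show the closed fingertips passing over the blade. Their lower ends measure z≈0.088 with the TCP at 0.0656, so the visible tips stand about 22 mm above the reported TCP, not 19 mm below it as the text says. The blade top from the same picture is correct at 0.078, and there was no force. I'll trust the measurement, go back over the blade, and lower with force checks. First I'll check the lowest parts of the gripper body against the knob (0.101).

```bash
python3 - <<'E'
from h import *
for u,v in [(225,318),(225,330),(225,380),(340,320),(340,335),(110,355),(110,375),(450,355)]:
    w=world('w2',u,v);print(u,v,w.round(4))
for u,v in [(240,255),(245,270),(318,255),(325,280)]:print('w1',u,v,world('w1',u,v).round(4))
for u,v in [(185,255),(180,270),(378,255)]:print('w0',u,v,world('w0',u,v).round(4))
E
python3 -m creep '{"translation":[[0,0,15],[5,-33,15],[9,-60,15],[9,-60,15],[9,-60,15]],"yaw":[0,0,0,0,0],"gripper":[255,255,255,255,255]}'
python3 -m creep '{"translation":[[1,-8,0],[1,-8,0],[1,-8,-10],[1,-8,-20],[1,-8,-20]],"yaw":[0,0,0,0,0],"gripper":[255,255,255,255,255]}'
```

```text
225 318 [ 0.5884 -0.051   0.1848]
225 330 [ 0.589  -0.0517  0.1886]
225 380 [ 0.591  -0.0557  0.1994]
340 320 [ 0.6161 -0.0473  0.185 ]
340 335 [ 0.615  -0.0472  0.1913]
110 355 [ 0.5637 -0.0605  0.1909]
110 375 [ 0.5652 -0.063   0.1941]
450 355 [ 0.6409 -0.0485  0.1916]
w1 240 255 [ 0.5937 -0.1445  0.138 ]
w1 245 270 [ 0.5978 -0.1452  0.1528]
w1 318 255 [ 0.6336 -0.1385  0.1379]
w1 325 280 [ 0.6336 -0.138   0.1662]
w0 185 255 [0.5017 0.0089 0.2195]
w0 180 270 [0.5031 0.0077 0.2345]
w0 378 255 [0.6018 0.0088 0.2191]
time_s: 3.73
ee_pos: [0.615, -0.1434, 0.0803]
eef_rot: [3.139, 0.002, 1.718]
force: [0.4, 0.2, 0.2]
grip_width: 0.0003
time_s: 4.15
ee_pos: [0.6148, -0.1505, 0.0574]
eef_rot: [-3.14, 0.001, 1.719]
force: [-1.0, 0.3, -0.2]
grip_width: 0.0005
```

Every view agrees: tip ≈ TCP+22 mm and carriers ≈ TCP+120 mm, so the knob has plenty of clearance. I'll lower until the tip is at z≈0.052 and then approach the blade.

```bash
python3 -m creep '{"translation":[[0,0,-10],[0,0,-20],[0,0,-27],[0,0,-27],[0,0,-27]],"yaw":[0,0,0,0,0],"gripper":[255,255,255,255,255]}'; python3 -m creep '{"translation":[[-1.5,10,0],[-3,20,0],[-4.5,30,0],[-4.5,30,0],[-4.5,30,0]],"yaw":[0,0,0,0,0],"gripper":[255,255,255,255,255]}'; python3 -m creep '{"translation":[[-0.5,3,0],[-0.9,6,0],[-1.3,9,0],[-1.8,12,0],[-2.2,15,0]],"yaw":[0,0,0,0,0],"gripper":[255,255,255,255,255]}'
python3 - <<'E'
from h import *
shot('wrist','w3')
th=.15;C,S=np.cos(th),np.sin(th)
e=ctrl.get_obs()['ee_pos'];print('tcp s',-e[0]*S+e[1]*C)
for u in (140,200):
  for v in range(170,330,8):
    w=world('w3',u,v); 
    if w[2]>.06: print(u,v,(w[0]*C+w[1]*S).round(4),(-w[0]*S+w[1]*C).round(4),w[2].round(4))
E
```

```text
time_s: 4.57
ee_pos: [0.6146, -0.1505, 0.0299]
eef_rot: [-3.14, 0.0, 1.719]
force: [0.2, -0.2, 0.8]
grip_width: 0.0005
time_s: 4.98
ee_pos: [0.6103, -0.1196, 0.0303]
eef_rot: [-3.14, 0.001, 1.72]
force: [0.1, -0.0, 0.1]
grip_width: 0.0
time_s: 5.4
ee_pos: [0.6082, -0.1047, 0.0304]
eef_rot: [-3.14, 0.001, 1.72]
force: [0.5, -3.9, 1.1]
grip_width: 0.0001
tcp s -0.1937908230172285
140 242 0.5208 -0.173 0.0707
140 250 0.5234 -0.1742 0.0776
140 258 0.5228 -0.1782 0.0775
140 266 0.5229 -0.1815 0.0788
200 242 0.5488 -0.1734 0.0697
200 250 0.5507 -0.1738 0.0784
200 258 0.5505 -0.1777 0.0786
200 266 0.55 -0.182 0.0778
200 314 0.5665 -0.162 0.1472
200 322 0.5674 -0.1618 0.151
```

Contact is made: force -3.9 N, and the blade moved 7 mm. The TCP sits 20 mm behind the blade's +y face, so the notch should come at TCP s≈-0.138. I'll push 34 mm, stopping just before the hump.

```bash
python3 -m creep '{"translation":[[-0.6,4,0],[-1.2,8,0],[-1.8,12,0],[-2.4,16,0],[-3,20,0]],"yaw":[0,0,0,0,0],"gripper":[255,255,255,255,255]}'; python3 -m creep '{"translation":[[-0.6,4,0],[-1.2,8,0],[-1.5,10,0],[-1.8,12,0],[-1.8,12,0]],"yaw":[0,0,0,0,0],"gripper":[255,255,255,255,255]}'; python3 -m creep '{"translation":[[-0.1,0.5,0],[-0.2,1,0],[-0.2,1.5,0],[-0.3,2,0],[-0.3,2,0]],"yaw":[0,0,0,0,0],"gripper":[255,255,255,255,255]}'
python3 - <<'E'
from h import *
shot('wrist','w4')
th=.15;C,S=np.cos(th),np.sin(th)
e=ctrl.get_obs()['ee_pos'];print('tcp s',-e[0]*S+e[1]*C)
for u in (140,200):
  for v in range(170,290,4):
    w=world('w4',u,v); 
    if w[2]>.06: print(u,v,(w[0]*C+w[1]*S).round(4),(-w[0]*S+w[1]*C).round(4),w[2].round(4))
E
```

```text
time_s: 5.87
ee_pos: [0.6051, -0.0837, 0.0304]
eef_rot: [-3.14, 0.001, 1.72]
force: [2.2, -3.9, -0.6]
grip_width: 0.0006
time_s: 6.28
ee_pos: [0.6031, -0.071, 0.0304]
eef_rot: [-3.14, 0.0, 1.721]
force: [0.2, 0.4, 0.3]
grip_width: 0.0004
time_s: 6.7
ee_pos: [0.6028, -0.0692, 0.0304]
eef_rot: [-3.14, 0.0, 1.721]
force: [0.4, -2.6, 0.8]
grip_width: 0.0006
tcp s -0.15841587773277238
140 238 0.5187 -0.1372 0.0653
140 242 0.5211 -0.1369 0.0712
140 246 0.5225 -0.1373 0.0752
140 250 0.5239 -0.1378 0.0787
140 254 0.5234 -0.14 0.0782
140 258 0.5231 -0.142 0.078
140 262 0.5224 -0.1445 0.077
140 266 0.5221 -0.1466 0.0767
140 270 0.5225 -0.1479 0.0782
200 238 0.5474 -0.1379 0.0634
200 242 0.5489 -0.1374 0.0699
200 246 0.5502 -0.1371 0.0756
200 250 0.5505 -0.1383 0.0775
200 254 0.5504 -0.1402 0.0776
200 258 0.5506 -0.1417 0.0787
200 262 0.5503 -0.1438 0.0784
200 266 0.5502 -0.1458 0.0784
200 270 0.5501 -0.1477 0.0785
200 278 0.5864 -0.0768 0.2232
```

The blade centre is at s≈-0.1435, about 19.5 mm short of the notch. I'll creep slowly and watch the force.

```bash
python3 -m creep '{"translation":[[-0.2,1,0],[-0.3,2,0],[-0.5,3,0],[-0.6,4,0],[-0.6,4,0]],"yaw":[0,0,0,0,0],"gripper":[255,255,255,255,255]}'; python3 -m creep '{"translation":[[-0.2,1,0],[-0.3,2,0],[-0.5,3,0],[-0.5,3,0]],"yaw":[0,0,0,0],"gripper":[255,255,255,255]}';  python3 -m creep '{"translation":[[-0.2,1,0],[-0.3,2,0],[-0.5,3,0]],"yaw":[0,0,0],"gripper":[255,255,255]}'
```

```text
time_s: 7.17
ee_pos: [0.6022, -0.0653, 0.0303]
eef_rot: [-3.14, 0.001, 1.721]
force: [1.7, -4.7, -0.0]
grip_width: 0.0005
time_s: 7.5
ee_pos: [0.6018, -0.0625, 0.0304]
eef_rot: [-3.14, 0.001, 1.72]
force: [1.9, -4.9, -1.4]
grip_width: 0.0006
time_s: 7.75
ee_pos: [0.6015, -0.06, 0.0304]
eef_rot: [-3.141, 0.002, 1.72]
force: [3.0, -6.7, -1.1]
grip_width: 0.0003
```

It's climbing the hump (about 7 N) at s=-0.149. I'll continue in small steps.

```bash
python3 -m creep '{"translation":[[-0.2,1,0],[-0.3,2,0],[-0.3,2,0]],"yaw":[0,0,0],"gripper":[255,255,255]}'; python3 -m creep '{"translation":[[-0.2,1,0],[-0.3,2,0],[-0.3,2,0]],"yaw":[0,0,0],"gripper":[255,255,255]}';  python3 -m creep '{"translation":[[-0.2,1,0],[-0.3,2,0],[-0.3,2,0]],"yaw":[0,0,0],"gripper":[255,255,255]}'
```

```text
time_s: 8.0
ee_pos: [0.6012, -0.0582, 0.0304]
eef_rot: [-3.141, 0.002, 1.72]
force: [1.9, -4.6, -1.1]
grip_width: 0.0006
time_s: 8.25
ee_pos: [0.6009, -0.0558, 0.0304]
eef_rot: [-3.141, 0.002, 1.72]
force: [1.0, -1.3, -0.5]
grip_width: 0.0
time_s: 8.5
ee_pos: [0.6004, -0.0533, 0.0303]
eef_rot: [-3.14, 0.002, 1.72]
force: [0.5, 0.2, -0.2]
grip_width: 0.0002
```

```bash
cat > m.py <<'E'
from h import *
import sys
f=sys.argv[1];shot('wrist',f)
th=.15;C,S=np.cos(th),np.sin(th)
e=ctrl.get_obs()['ee_pos'];print('tcp s',-e[0]*S+e[1]*C)
F=[]
for u in range(100,231,10):
  for v in range(225,285):
    w=world(f,u,v)
    if .05<w[2]<.073: F.append(-w[0]*S+w[1]*C)
print('face s',np.median(F),np.std(F))
c=np.load(f'pics/{f}.npz');print('knob')
K=[world(f,u,v) for u in range(330,380) for v in range(230,320)]
K=np.array([k for k in K if .085<k[2]<.13 and .6<k[0]*C+k[1]*S<.66])
if len(K): print(len(K),np.percentile(K[:,2],[50,80,90,95]),np.median(-K[:,0]*S+K[:,1]*C))
i=cv2.imread(f'pics/{f}.png');cv2.imwrite(f'pics/{f}c.png',cv2.resize(i[130:330,250:430],None,fx=3,fy=3,interpolation=cv2.INTER_CUBIC))
E
python3 m.py w5
python3 - <<'E'
from h import *
th=.15;C,S=np.cos(th),np.sin(th)
for f in('w3','w4'):
  K=[world(f,u,v) for u in range(330,380) for v in range(230,320)]
  K=np.array([k for k in K if .085<k[2]<.13 and .6<k[0]*C+k[1]*S<.66]);print(f,len(K),np.percentile(K[:,2],[50,80,90,95]),np.median(-K[:,0]*S+K[:,1]*C))
E
```

```text
tcp s -0.1425199194016087
face s -0.12006598004167496 0.000257673771059709
knob
250 [0.1010197  0.1036733  0.10434116 0.10467987] -0.12502698566633927
w3 320 [0.09982044 0.10128094 0.10177071 0.10216076] -0.17779512468032516
w4 296 [0.09981452 0.10142814 0.10186524 0.10215687] -0.14200461538861608
```

View pics/w5c.png

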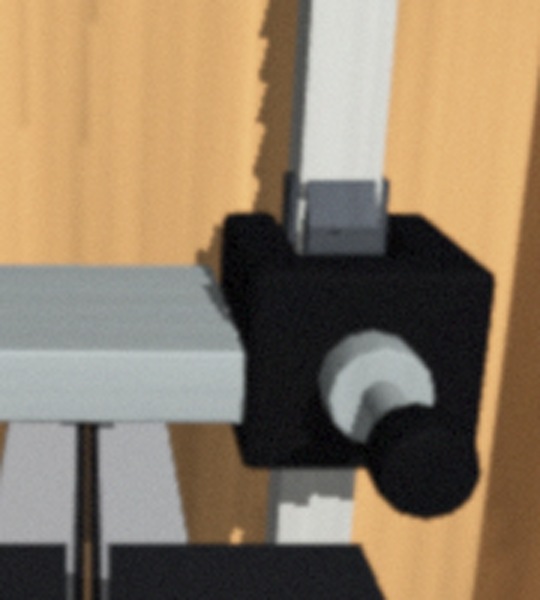

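The knob reads 2.5 mm high and the blade has run about 2.4 mm ahead of the finger: the ball is rolling off the hump edge but isn't fully down (face at -0.120). I'll nudge it the last bit.

```bash
python3 -m creep '{"translation":[[-0.2,1,0],[-0.3,2,0],[-0.5,3,0],[-0.5,3,0]],"yaw":[0,0,0,0],"gripper":[255,255,255,255]}'; python3 m.py w6
```

```text
time_s: 8.88
ee_pos: [0.5998, -0.0502, 0.0303]
eef_rot: [-3.14, 0.002, 1.721]
force: [0.6, -0.9, 1.1]
grip_width: 0.0007
tcp s -0.13934729943787658
face s -0.11746991564204683 0.0002528852843091889
knob
273 [0.09942931 0.10134351 0.1017368  0.10198776] -0.1223511825954726
```

The knob is back to its down height (0.1017, against 0.1018 on the bare rail) and the blade centre is at -0.1235, in the notch. I'll back off, rise, open the fingers part way for a wide square push, and go to the +y side of the fence. Target r=0.52, s=0.081, which is world (0.502, 0.158).

```bash
python3 -m creep '{"translation":[[1.5,-10,0],[3,-20,0],[3,-20,30],[3,-20,65],[3,-20,100]],"yaw":[0,0,0,0,0],"gripper":[255,255,255,255,255]}'; python3 -m creep '{"translation":[[-5,12,0],[-15,40,0],[-30,75,0],[-46,110,0],[-46,110,0]],"yaw":[0,0,0,0,0],"gripper":[255,255,200,120,120]}'; python3 -m creep '{"translation":[[-16,35,0],[-32,70,0],[-48,105,0],[-52,117,0],[-52,117,0]],"yaw":[0,0,0,0,0],"gripper":[120,120,120,120,120]}'; python3 -m creep '{"translation":[[0,0,0],[0,0,0],[0,0,0]],"yaw":[0,0,0],"gripper":[120,120,120]}'
```

```text
time_s: 9.35
ee_pos: [0.6024, -0.0715, 0.1311]
eef_rot: [-3.139, 0.001, 1.719]
force: [0.8, -0.3, 0.6]
grip_width: 0.0004
time_s: 9.77
ee_pos: [0.5546, 0.0422, 0.1312]
eef_rot: [-3.138, 0.0, 1.722]
force: [0.8, 0.2, -0.4]
grip_width: 0.0171
time_s: 10.18
ee_pos: [0.5022, 0.1607, 0.1313]
eef_rot: [-3.139, 0.0, 1.725]
force: [0.1, -0.5, -0.3]
grip_width: 0.0488
time_s: 10.43
ee_pos: [0.5029, 0.1594, 0.1312]
eef_rot: [-3.139, 0.0, 1.723]
force: [0.1, 0.0, 0.6]
grip_width: 0.0502
```

```bash
python3 -m creep '{"translation":[[0,0,-35],[0,0,-70],[0,0,-95],[0,0,-104],[0,0,-104]],"yaw":[0,0,0,0,0],"gripper":[120,120,120,120,120]}'
python3 - <<'E'
from h import *
shot('wrist','w7');shot('side','d7');shot('scene','s7')
i=cv2.imread('pics/d7.png')[150:345,170:330];j=cv2.imread('pics/s7.png')[160:300,170:400]
cv2.imwrite('pics/m7.png',np.hstack([cv2.resize(i,(328,400)),cv2.resize(j,(440,268)) if 0 else np.vstack([cv2.resize(j,(440,268)),np.zeros((132,440,3),np.uint8)])]))
E
```

```text
time_s: 10.85
ee_pos: [0.5022, 0.1583, 0.0255]
eef_rot: [-3.135, 0.001, 1.722]
force: [-0.7, 0.5, -0.4]
grip_width: 0.0499
```

View pics/m7.png

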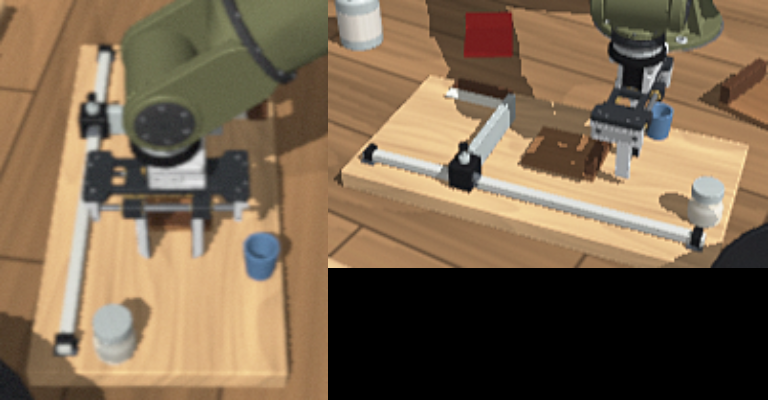

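The fingers stand behind the fence, straddling its middle, clear of the cup and jar. Total push is about 81 mm, with the end expected at TCP s≈0.000. I'll go 72 mm, then creep.

```bash
python3 -m creep '{"translation":[[1.5,-8,0],[3,-16,1],[4,-24,1],[4.5,-30,1],[5,-34,1]],"yaw":[0,0,0,0,0],"gripper":[120,120,120,120,120]}'; python3 -m creep '{"translation":[[0.6,-4,0],[1.2,-8,0],[1.8,-12,0],[2.4,-16,0],[3,-20,0]],"yaw":[0,0,0,0,0],"gripper":[120,120,120,120,120]}';  python3 -m creep '{"translation":[[0.6,-4,0],[1.2,-8,0],[1.8,-12,0],[2.2,-15,0],[2.2,-15,0]],"yaw":[0,0,0,0,0],"gripper":[120,120,120,120,120]}'
```

```text
time_s: 11.42
ee_pos: [0.5093, 0.1244, 0.0303]
eef_rot: [3.141, -0.0, 1.722]
force: [-0.4, 2.0, 2.3]
grip_width: 0.05
time_s: 11.83
ee_pos: [0.5124, 0.1042, 0.0304]
eef_rot: [3.141, -0.0, 1.722]
force: [0.6, 3.1, 1.7]
grip_width: 0.0499
time_s: 12.25
ee_pos: [0.5146, 0.0885, 0.0303]
eef_rot: [3.141, 0.0, 1.722]
force: [-0.5, 1.0, 0.1]
grip_width: 0.0497
```

```bash
python3 -m creep '{"translation":[[0.3,-2,0],[0.6,-4,0],[0.9,-6,0],[0.9,-6,0]],"yaw":[0,0,0,0],"gripper":[120,120,120,120]}'; python3 -m creep '{"translation":[[0.1,-1,0],[0.3,-2,0],[0.3,-2,0]],"yaw":[0,0,0],"gripper":[120,120,120]}'; python3 -m creep '{"translation":[[0.1,-1,0],[0.3,-2,0],[0.3,-2,0]],"yaw":[0,0,0],"gripper":[120,120,120]}'
```

```text
time_s: 12.58
ee_pos: [0.5155, 0.0821, 0.0302]
eef_rot: [3.142, 0.0, 1.722]
force: [-0.5, -0.9, 0.7]
grip_width: 0.0497
time_s: 12.83
ee_pos: [0.5159, 0.0803, 0.0302]
eef_rot: [3.141, -0.0, 1.722]
force: [-0.0, 3.7, 1.3]
grip_width: 0.0498
time_s: 13.08
ee_pos: [0.5162, 0.0795, 0.0303]
eef_rot: [3.141, -0.002, 1.721]
force: [0.6, 13.2, -0.4]
grip_width: 0.0498
```

The force rose to 13 N at s=0.0015, so the guide is against the blade. I'll back off, rise and check.

```bash
python3 -m creep '{"translation":[[-1.5,10,0],[-4,25,0],[-5,35,20],[-5,35,60],[-5,35,100]],"yaw":[0,0,0,0,0],"gripper":[120,120,120,120,120]}'; python3 -m creep '{"translation":[[0,-30,10],[0,-70,40],[0,-110,50],[0,-150,50],[0,-190,50]],"yaw":[0,0,0,0,0],"gripper":[120,120,120,120,120]}';python3 -m creep '{"translation":[[0,0,0],[0,0,0],[0,0,0],[0,0,0]],"yaw":[0,0,0,0],"gripper":[120,120,120,120]}'
python3 - <<'E'
from h import *
shot('wrist','w8');shot('side','d8')
i=cv2.imread('pics/d8.png')[160:300,190:320]
cv2.imwrite('pics/m8.png',np.hstack([cv2.imread('pics/w8.png'),cv2.resize(i,(230,420))]))
E
```

```text
time_s: 13.5
ee_pos: [0.5101, 0.115, 0.1306]
eef_rot: [-3.139, -0.002, 1.722]
force: [0.4, 0.8, 0.2]
grip_width: 0.0499
time_s: 13.92
ee_pos: [0.51, -0.0729, 0.1818]
eef_rot: [-3.141, -0.0, 1.723]
force: [1.8, 0.0, -1.0]
grip_width: 0.0498
time_s: 14.25
ee_pos: [0.51, -0.0717, 0.1817]
eef_rot: [-3.14, -0.0, 1.724]
force: [-0.1, -1.5, 1.3]
grip_width: 0.0498
```

View pics/m8.png

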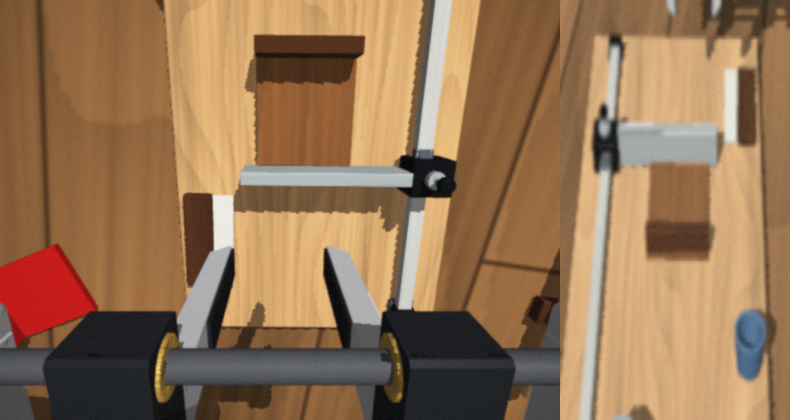

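The guide, (255-352, 38-165), meets the blade at row 165 with no visible gap, and the saddle sits over the clip. A numeric check follows.

Run:
```python
from h import *
th=.15;C,S=np.cos(th),np.sin(th)
rs=lambda w:np.array([w[0]*C+w[1]*S,-w[0]*S+w[1]*C,w[2]])
d=[];print('fence outer top edge:')
for u in range(265,356,10):
    best=[rs(world('w8',u,v)) for v in range(28,60)]
    t=[b for b in best if .063<b[2]<.070]; 
    if t: d.append((t[0][0],max(b[1] for b in t)))
d=np.array(d);p=np.polyfit(d[:,0],d[:,1],1);print('angle vs th',p[0],'s at mid',np.polyval(p,d[:,0].mean()),d[:,0].mean())
F=np.array([rs(world('w8',u,v)) for u in range(365,395,3) for v in range(150,185)]);m=(F[:,2]>.05)&(F[:,2]<.072);print('blade +y face s',np.median(F[m,1]),m.sum())
T=np.array([rs(world('w8',u,v)) for u in range(250,395,5) for v in range(160,195)]);T=T[(abs(T[:,2]-.078)<.003)]
print('blade top s range',np.percentile(T[:,1],[2,98]),'slope',np.polyfit(T[:,0],T[:,1],1)[0])
K=np.array([rs(world('w8',u,v)) for u in range(415,460) for v in range(165,195)]);K=K[K[:,2]>.085];print('knob',len(K),np.percentile(K[:,2],[50,80,90,95]),np.median(K[:,1]))
```

```text
fence outer top edge:
angle vs th -0.005569354056187193 s at mid -0.008768245020633341 0.5185281609837503
blade +y face s -0.11868095283496652 45
blade top s range [-0.129998   -0.11824436] slope -0.00664559115623441
knob 286 [0.10122851 0.10206984 0.10242178 0.10277671] -0.12389978863684332
```

The fence's outer face to the blade face measures 109.7 mm (110 mm when flush). The guide is parallel to the blade within about 0.005 rad, and the knob is at its down height. Handing in.

```bash
python3 -c "
from station import ctrl
print(ctrl.hand_in())"
```

```text
the job is handed in; nothing more can be done
None
```

The job is done and handed in after about 14 s of robot time. I pushed the stop until its pin dropped into the notch. Then, with the fingers part open, I pushed the guide's fence until the guide met the blade at about 13 N, and moved the arm clear.

**Last checks, from the wrist camera:**
- **Stop:** the blade centre is within about 0.5 mm of the measured notch. The knob reads z≈0.102, its pin-down height to within about 0.6 mm, against about 0.104 while it was still partly on the hump.
- **Guide:** the gap to the blade is about 0 mm, the two are parallel within about 0.005 rad, and the guide is about 18 mm off the blade's middle (45 mm allowed).
- **Other objects:** I measured none of them at the end; the arm stayed clear of them, and those on the board looked unmoved in the pictures.

**One disagreement with the task text:** the fingertips measured about 22 mm above the reported TCP, not 19 mm ahead of it. Because of this my first pass went over the blade without touching it. I corrected the height from the camera depth and repeated the push.

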